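# Close and bolt the lid of a desiccator cabinet

## Task

Close up the desiccator cabinet: press its lid fully down, push the black ball knob of the bolt along its slot to the far end so that the bolt runs through the keeper on the lid, then push the knob over sideways into the short leg of the L-shaped slot as far as it goes, and come away. Push with the fingertips only: grip and lift nothing, neither the knob nor the lid, push gently, and leave the covered dish beside the bolt and the other things on the bench where they are.

Things in the scene. Friction and masses are not known exactly. Their poses are not given: they have to be found in the camera images.
- cabinet: grey sheet-metal desiccator cabinet, 250 x 250 x 98 mm high, fixed. Origin: centre of its underside; z up, +x toward its back (hinge side), y to its left. The front part of its top is a flat deck (x -125 to -42 mm, z = 98 mm) with the bolt on its centre line (y = 0). Behind it lies the lid, hinged at x = +118 mm, z = 98 mm.
- slot_corner (a point): corner of the bolt's L-shaped slot, on the barrel's axis: cabinet frame (-66, 0, 115) mm. The steel barrel (28 mm in diameter) lies along x from -122 to -48 mm. The slot's long leg runs along the barrel's top toward +x, up to here; the short leg goes on from here round the barrel's right (-y) side. The knob's stem stands in this cross-section when the bolt is home.
- ball_knob: black plastic ball knob of the bolt, 20 mm in diameter; origin at the ball's centre, 44 mm from the barrel's axis on a 7 mm stem. At the start it stands straight up from the barrel, its centre 61 mm above the deck.
- slide (a joint): travel of the bolt along its barrel, 0 (withdrawn, stem at cabinet x = -108 mm) to 0.042 m (fully home, toward +x, nose through the keeper). Friction about 2 N; it stays where it is left. It slides only while the knob stands up. The nose enters the keeper only when the lid is down; run out too soon, it keeps the lid from shutting.
- bolt (a joint): turn of the knob about the barrel's axis, 0 upright, positive as it tips toward the cabinet's -y side, end of the short leg at 1.40 rad (knob then nearly level, its centre about 24 mm above the deck). The slot's edges let it turn only at the far end of the long leg. Friction about 1.2 N at the knob; it stays where it is left.
- lid (a joint): angle of the lid, 0 shut (top flush with the deck), grows as it opens; starts ajar between 0.3 and 0.6. A stiff hinge: it stays where it is left and takes about 2 N, pressed down at its front edge.
- lid_edge (a point): point on the top of the lid's flat aluminium front frame (22 mm wide), 149 mm from the hinge and 75 mm to the right (-y) of the centre line: a free place to press. The keeper, a steel staple 27 mm wide and 30 mm high, stands at the middle of the same frame.
- dish: closed aluminium moisture dish, 68 mm in diameter, 24 mm high, loose on the deck 83 mm to the left (+y) of the bolt; origin under its centre. Bystander.
- felt_pen: marker pen 135 mm long, 17 mm thick, lying left of the cabinet; bystander.
- scoop: steel spatula 199 mm long, lying right of the cabinet; bystander.

How it is judged (in metres and radians):
On the way, in this order (a step that is already met when the one before it is completed fails the run):
1. the lid is pressed fully down while the bolt is still withdrawn (value of joint lid below 0.025 rad and value of joint slide below 0.02 m), for 0.2 s.
2. the bolt is pushed home through the keeper, the knob still standing in the long leg (value of joint lid below 0.03 rad and value of joint slide above 0.037 m and value of joint bolt below 0.9 rad), for 0.1 s.
3. the knob is turned down into the short leg (value of joint slide above 0.037 m and value of joint bolt above 1.2 rad), for 0.1 s.
At the end, for the whole second after the job is handed in: The lid is shut (within 0.03 rad), the bolt is home (slide over 37 of 42 mm) and its knob is turned down in the short leg (over 1.2 of 1.4 rad); the dish has moved less than 20 mm and the marker pen and the spatula less than 30 mm (all of step 3 and value of joint lid below 0.03 rad and distance of dish from where it was at the start of the episode below 0.02 m and distance of each of felt_pen, scoop from where it was at the start of the episode below 0.03 m); the robot touches nothing.
It fails at once if the covered dish on the deck is knocked, lifted or carried (distance of dish from where it was at the start of the episode above 0.02 m).
It fails at once if the marker pen or the spatula beside the cabinet is knocked, lifted or carried (distance of any of felt_pen, scoop from where it was at the start of the episode above 0.03 m).
It fails at once if the lid is lifted instead of pressed down (value of joint lid above 0.72 rad).
It fails at once if the knob is gripped or forced (over 34 N on it) (contact force between the fingers and ball_knob above 34 N).
It also fails if it takes over 61 s, if anything falls off the work surface, if the arm or the gripper's body presses on something with over 40 N, if the wrist force passes 120 N, or if a joint passes its speed limit or range.

## Robot

A 6-joint arm with a two-finger parallel gripper is mounted at the origin on a cart in front of the work surface, level with it; the furniture and walls round the work are solid. World frame = base frame: x ahead of the robot, y to its left, z up, the work surface at z = 0. Lengths are in mm, angles in rad, forces in N, time in s.
With the tool pointing down it reaches from about 250 to 775 mm from the base axis. Payload 8.9 kg.
Tool frame: the origin (TCP) lies midway between the tips of the shut fingers; the grasp point (between the pads) lies 19 mm behind it; z points along the fingers, y is the direction in which the jaws open and shut (so a half turn about z gives the same grasp; the last joint's range is limited). The gripper opens to 85 mm and grips with 20 to 120 N. Pads are 22 mm wide; open, the fingers measure 114 mm over their backs; the gripper's body (76 mm by 85 mm) begins 54 mm behind the grasp point. The pads swing forward as they close: fully open they stand 13 mm farther back than shut.
Start: joints at [-1.362, 0.291, -0.153, 1.127, 0, 1.431], TCP at [178.937, -493.564, 231.305] pointing down, gripper open.
Joint ranges: [-2.52, 2.52], [-0.91, 1.74], [-1.3, 1.37], [-1.96, 2.02], [-1.52, 1.47], [-3.14, 3.14]. Speed limits (rad/s): [2.22, 2.22, 2.79, 3.14, 3.14, 3.14].

## Interface

Orientations are given as a unit quaternion [x, y, z, w].
In Python, from bench import robot gives the robot as it stands. The module is installed in compiled form; this text tells all that it offers.
- The arm moves only by the shell command python3 -m inch 'ROWS' [FORCE]. ROWS is JSON, one flat list of numbers, 7 for each row, row after row: the shift along the tool's x, y, z in units of 0.02 m (1.0 is 0.02 m), then the turn, a rotation vector about the tool's x, y, z in units of 1.5 rad (1.0 is 1.5 rad), then the gripper's target within -1 to 1 (shut at 1, half-way at 0, fully open at -1). A call has 1 to 5 rows; each row shifts and turns the commanded pose from where the row before left it, along the tool's axes as they then stand; what a row does not reach is not made up. A row lasts 1/10 s, in which the tool goes at most 50 mm and 8.59 degrees, less where a joint would pass 70% of its speed; a pose out of reach is approached as far as the arm can. A call with a number of a shift or a turn outside -1 to 1 is refused whole. A call with a gripper value outside its range is refused whole. The fingers move at their own pace and stop on an object; FORCE is the grip in N (left out, the last holds). Time passes only in rows, so rows that do not move let the fingers close. It gives the time, the measured TCP pose, the force and the opening at its end, in the units of the state.
- robot.state(): the state, without advancing time (a new reading comes with each control period).
- robot.snapshot(name): name is "scene" or "top" or "wrist"; returns a dict with "pixels" (384x512x3 uint8, blue, green, red), "fx", "fy", "cx", "cy" (pixels), "extrinsics" (4x4, takes a point from camera to world coordinates). Camera axes: x right, y up, looking along -z (the intrinsics and any distortion apply to the point x, -y, -z); pixel columns grow to the right and rows downward; lengths in mm; the calibration is good to about 2 mm. A picture is of the moment at which its call begins. There is no depth.
- robot.finish_job(): hands the job in, once; it reports no verdict.
Trained networks look in a picture, given as the dict that the camera call returned (one of the last four; its "shot" number tells which), for a name from the list of things; names that differ only in an ending like _2 or _b are one class to them, and where a whole thing is asked for, a point or a joint stands for the part that bears it (a point fixed in the world has none). Each returns a list of dicts, best first, with "score" (0 to 1); they miss things now and then, are a little off and sometimes report something else, mostly with a low value. They report only what shows in the picture. A call takes as long as a camera call.
- robot.silhouettes(picture, name): "pixels" (384x512 bool, what is visible of it) and "pixel" ([column, row] in pixels, amid what is visible of it).
- robot.mark_of(picture, name): "pixel" ([column, row] in pixels: a listed point, or the origin of a listed thing).
The state is a dict: "t": time; "q": joint angles; "joint_vel": joint speeds; "joint_efforts": joint torques, N m; "ee_pos": TCP position; "orientation": TCP orientation; "force": force on the tool from outside, world axes, zero at the start; "wrist_torque": the same for the moment, N m; "width": finger opening in mm.
Only numpy, scipy, OpenCV 4.12 (cv2) and the standard library are available. Lean on these libraries where they do the work, as an engineer would, in place of code of your own. Each camera call takes 0.05 s, during which the arm holds its last target.

## Working session

There is one attempt and no reset: what is moved stays moved. The work goes in short steps, Python scripts to look and compute and a shell command to move; the robot and the scene stay as the last step left them, time stands still between calls to the robot, and variables do not carry over. Pictures are saved under pics/ and viewed, and the job is handed in when it is done.

```bash
mkdir -p pics; ls; python3 - <<'E'
from bench import robot
import cv2
s=robot.state(); print({k:s[k] for k in('t','ee_pos','orientation','width','force')})
for n in('scene','top'):
    p=robot.snapshot(n); cv2.imwrite(f'pics/{n}0.png',p['pixels'])
    print(n,p['fx'],p['cx'],p['cy'],p['extrinsics'],p.keys())
    for k in('ball_knob','slot_corner','lid_edge','cabinet','dish','felt_pen','scoop'):
        print(k,[(r['pixel'],round(r['score'],2)) for r in robot.mark_of(p,k)[:2]])
E
```

```text
pics
{'t': 0.0, 'ee_pos': array([ 178.84065815, -493.11048907,  230.71208391]), 'orientation': array([ 9.84918896e-01,  1.73015313e-01, -2.89701608e-05, -6.84804628e-04]), 'width': 85.34578390874465, 'force': array([-0.36219254, -0.01465449,  1.33605696])}
scene 449.2179763708286 259.5054221895647 196.60853225452632 [[-4.08434028e-01  6.50950746e-01 -6.39878716e-01 -1.12588431e+02]
 [-9.12674925e-01 -2.80210797e-01  2.97500235e-01  4.60940173e+02]
 [ 1.43570744e-02  7.05510479e-01  7.08554048e-01  9.26499423e+02]
 [ 0.00000000e+00  0.00000000e+00  0.00000000e+00  1.00000000e+00]] dict_keys(['pixels', 'fx', 'fy', 'cx', 'cy', 'extrinsics', 'shot'])
ball_knob [([291.6, 216.6], 0.57), ([225.0, 245.6], 0.44)]
slot_corner [([282.3, 214.3], 0.94)]
lid_edge [([313.9, 181.6], 0.73)]
cabinet [([285.4, 224.7], 0.75)]
dish []
felt_pen [([226.3, 247.8], 0.65)]
scoop [([343.0, 231.8], 0.48)]
top 387.39306917262564 251.56822714581187 186.69057886795048 [[-3.33650533e-03  9.89587627e-01 -1.43893006e-01  4.67716110e+02]
 [-9.99844319e-01 -5.79446904e-03 -1.66661955e-02  1.13957877e+02]
 [-1.73264444e-02  1.43814998e-01  9.89452900e-01  1.08283939e+03]
 [ 0.00000000e+00  0.00000000e+00  0.00000000e+00  1.00000000e+00]] dict_keys(['pixels', 'fx', 'fy', 'cx', 'cy', 'extrinsics', 'shot'])
ball_knob [([265.7, 228.7], 0.52)]
slot_corner [([269.8, 213.6], 0.74), ([234.9, 211.1], 0.55)]
lid_edge [([310.2, 200.9], 0.63)]
cabinet []
dish [([235.4, 207.1], 0.74)]
felt_pen [([217.4, 193.8], 0.72)]
scoop [([323.8, 227.6], 0.57)]
```

View pics/scene0.png

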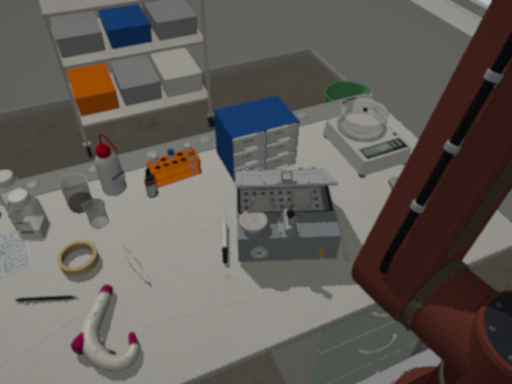

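View pics/top0.png

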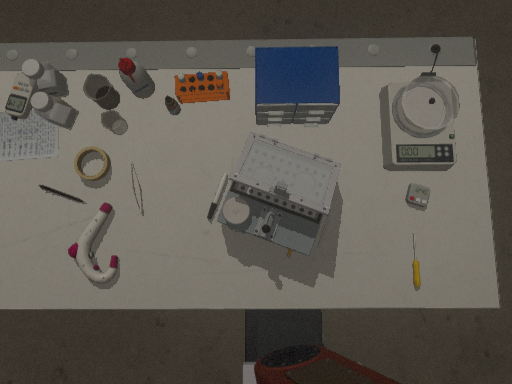

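```bash
python3 - <<'E'
import cv2
a=cv2.imread('pics/scene0.png')[150:280,200:360]; b=cv2.imread('pics/top0.png')[125:270,195:355]
cv2.imwrite('pics/sc1.png',cv2.resize(a,None,fx=5,fy=4.6,interpolation=cv2.INTER_CUBIC)) if 0 else cv2.imwrite('pics/sc1.png',cv2.resize(a,(720,585),interpolation=cv2.INTER_CUBIC))
cv2.imwrite('pics/tp1.png',cv2.resize(b,(640,580),interpolation=cv2.INTER_CUBIC))
E
```

```text
(no output)
```

View pics/sc1.png

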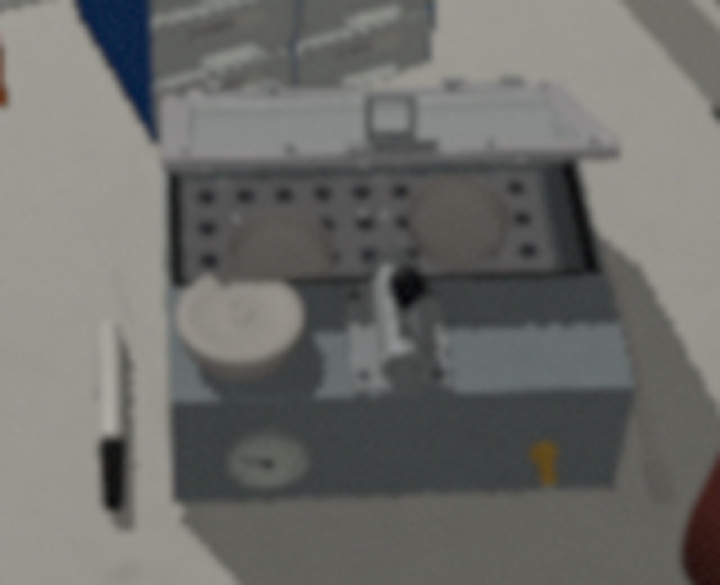

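View pics/tp1.png

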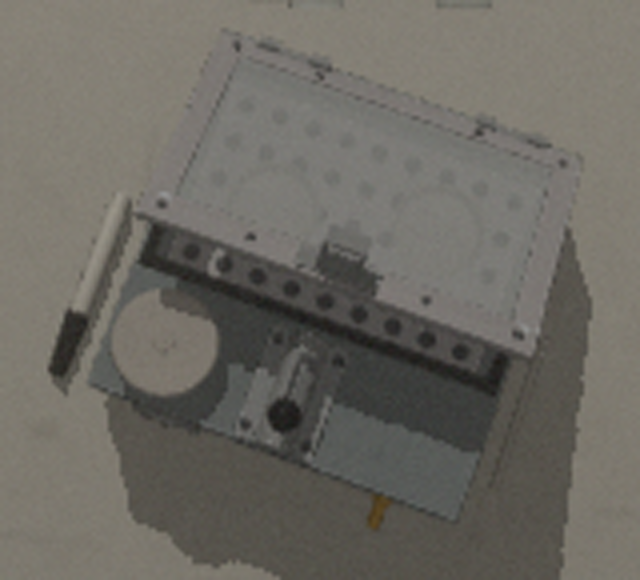

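```bash
cat > h.py <<'E'
import numpy as np
CAM={'scene':(449.218,259.505,196.609,np.array([[-4.08434028e-01,6.50950746e-01,-6.39878716e-01,-1.12588431e+02],[-9.12674925e-01,-2.80210797e-01,2.97500235e-01,4.60940173e+02],[1.43570744e-02,7.05510479e-01,7.08554048e-01,9.26499423e+02]])),
'top':(387.393,251.568,186.691,np.array([[-3.33650533e-03,9.89587627e-01,-1.43893006e-01,4.67716110e+02],[-9.99844319e-01,-5.79446904e-03,-1.66661955e-02,1.13957877e+02],[-1.73264444e-02,1.43814998e-01,9.89452900e-01,1.08283939e+03]]))}
def proj(c,P):
    f,cx,cy,E=CAM[c]; p=E[:,:3].T@(np.asarray(P)-E[:,3]); return np.array([cx+f*p[0]/-p[2], cy-f*p[1]/-p[2]])
def c2w(v,P):
    c,s=np.cos(v[2]),np.sin(v[2]); P=np.asarray(P,float)
    return np.array([v[0]+c*P[0]-s*P[1], v[1]+s*P[0]+c*P[1], P[2]])
def lidp(r,y,th): return [118-r*np.cos(th),y,98+r*np.sin(th)]
E
cat > fit.py <<'E'
from h import *
from scipy.optimize import least_squares
obs=[('scene',(-125,125,98),(238.2,239.6)),('scene',(-125,-125,98),(340.7,236)),('scene',(-125,125,0),(239.3,261.1)),('scene',(-125,-125,0),(336.4,258.4)),('scene',(-108,0,159),(290.7,213.6)),
('top',(-125,125,98),(217.5,221.3)),('top',(-125,-125,98),(309.5,255.3)),('top',(-108,0,159),(266,228.8)),
('scene',('L',160,1),(236,185.6)),('scene',('L',160,-1),(336.7,184.4)),('top',('L',160,1),(228.8,177.5)),('top',('L',160,-1),(327.5,213.8)),('top',('L',0,1),(251.3,132.5)),('top',('L',0,-1),(340,163.8))]
def res(v,full=False):
    o=[]
    for c,P,px in obs:
        if P[0]=='L': P=lidp(P[1],P[2]*v[4],v[3])
        o.append(proj(c,c2w(v,P))-px)
    return np.array(o) if full else np.ravel(o)
r=least_squares(res,[470,70,-.3,.45,125],loss='soft_l1',x_scale=[10,10,.1,.1,10]); print(r.x.round(3)); print(res(r.x,True).round(1))
E
python3 fit.py
```

```text
[ 6.00579e+02  5.79740e+01 -3.59000e-01  4.84000e-01  1.23058e+02]
[[-0.7 -0.9]
 [ 0.6 -1.4]
 [-1.   2.3]
 [-0.5  0.9]
 [-0.1  0.6]
 [-0.6 -1.9]
 [ 0.6 -1.1]
 [-0.1  0.6]
 [ 0.5  1. ]
 [ 0.3 -1.1]
 [ 0.9  0.4]
 [ 0.2 -0.1]
 [-0.4  0.1]
 [ 0.3  0.5]]
```

```bash
cat >> h.py <<'E'
V=[600.6,58.0,-.359]
from scipy.spatial.transform import Rotation as R
def need(robot,P,yaw=None,V=V):
    """P: cabinet-frame TCP target; prints tool frame delta in units of 20mm and the turn units"""
    s=robot.state(); W=c2w(V,P) ; r=R.from_quat(s['orientation'])
    d=r.inv().apply(W-s['ee_pos'])/20
    c,sn=np.cos(V[2]),np.sin(V[2]); y=V[2]
    Rt=R.from_matrix(np.array([[c,sn,0],[sn,-c,0],[0,0,-1]]))
    print('t',round(s['t'],2),'shift units',d.round(2),'turn units',((r.inv()*Rt).as_rotvec()/1.5).round(3),'F',s['force'].round(1),'w',round(s['width'],1))
def here(robot,V=V):
    s=robot.state(); c,sn=np.cos(V[2]),np.sin(V[2]); d=s['ee_pos']-np.array([V[0],V[1],0])
    f=s['force']
    print('cab pos',np.round([c*d[0]+sn*d[1],-sn*d[0]+c*d[1],d[2]],1),'cab F',np.round([c*f[0]+sn*f[1],-sn*f[0]+c*f[1],f[2]],1),'t',round(s['t'],2))
E
python3 -m inch '[0.9,0,0,0,0,0.094,1, 0.9,0,0,0,0,0.094,1, 0.9,0,0,0,0,0.094,1, 0.9,0,0,0,0,0.094,1, 0.9,0,0,0,0,0.094,1]' 20
python3 -c "
from h import *; from bench import robot
need(robot,lidp(149,-75,.484)+np.array([-2,0,60])); here(robot)"
```

```text
t: 1.3
ee_pos: [267.7, -487.5, 231.4]
orientation: [0.984, -0.18, 0.0, 0.0]
force: [-0.7, -0.3, -1.1]
width: 12.2
t 1.3 shift units [  5.1  -27.66   0.2 ] turn units [ 0.    -0.    -0.003] F [-0.7 -0.3 -1.1] w 12.2
cab pos [-120.  -627.7  231.4] cab F [-0.6 -0.6 -1.1] t 1.3
```

```bash

python3 -m inch '[0.2,-1,0,0,0,0,1, 0.2,-1,0,0,0,0,1, 0.2,-1,0,0,0,0,1, 0.2,-1,0,0,0,0,1, 0.2,-1,0,0,0,0,1]' 20 >/dev/null
python3 -m inch '[0.2,-1,0,0,0,0,1, 0.2,-1,0,0,0,0,1, 0.2,-1,0,0,0,0,1, 0.2,-1,0,0,0,0,1, 0.2,-1,0,0,0,0,1]' 20 >/dev/null
python3 -m inch '[0.2,-1,0,0,0,0,1, 0.2,-1,0,0,0,0,1, 0.2,-1,0,0,0,0,1, 0.2,-1,0,0,0,0,1, 0.2,-1,0,0,0,0,1]' 20 >/dev/null
python3 -m inch '[0.2,-1,0,0,0,0,1, 0.2,-1,0,0,0,0,1, 0.2,-1,0,0,0,0,1, 0.2,-1,0,0,0,0,1, 0.2,-1,0,0,0,0,1]' 20
python3 -c "
from h import *; from bench import robot
need(robot,lidp(149,-75,.484)+np.array([-2,0,60])); here(robot)"
```

```text
t: 3.3
ee_pos: [482.2, -140.2, 231.4]
orientation: [0.984, -0.178, 0.0, 0.0]
force: [0.8, -0.8, 0.3]
width: 0.1
t 3.3 shift units [ 1.28 -7.61  0.2 ] turn units [ 0.    -0.     0.001] F [ 0.8 -0.8  0.3] w 0.1
cab pos [ -41.2 -227.2  231.4] cab F [ 1.  -0.5  0.3] t 3.3
```

```bash

python3 -m inch '[0.15,-1,0,0,0,0,1, 0.15,-1,0,0,0,0,1, 0.15,-1,0,0,0,0,1, 0.15,-1,0,0,0,0,1, 0.15,-1,0,0,0,0,1]' 20 >/dev/null
python3 -m inch '[0.15,-1,0,0,0,0,1, 0.15,-1,0,0,0,0,1, 0.2,-0.6,0,0,0,0,1, 0,0,0,0,0,0,1]' 20
python3 - <<'E'
from h import *; from bench import robot
import cv2
need(robot,lidp(149,-75,.484)+np.array([-2,0,60])); here(robot)
for n in ('wrist','scene','top'):
    p=robot.snapshot(n); cv2.imwrite(f'pics/{n}2.png',p['pixels'])
    if n=='wrist': np.savez('w2.npz',**{k:p[k] for k in('fx','cx','cy','fy','extrinsics')})
    for k in('ball_knob','slot_corner','lid_edge'):
        print(n,k,[(r['pixel'],round(r['score'],2)) for r in robot.mark_of(p,k)[:2]])
E
```

```text
t: 4.2
ee_pos: [538.1, -58.9, 233.7]
orientation: [0.99, -0.136, 0.003, -0.024]
force: [-0.4, 0.6, 0.1]
width: 0.0
t 4.2 shift units [ 0.32 -2.79  0.46] turn units [-0.033  0.001  0.057] F [-0.4  0.6  0.1] w 0.0
cab pos [ -17.5 -131.5  233.7] cab F [-0.6  0.4  0.1] t 4.2
wrist ball_knob [([78.8, 293.0], 0.72)]
wrist slot_corner [([105.4, 222.4], 0.74)]
wrist lid_edge [([172.9, 190.9], 0.7)]
scene ball_knob [([291.6, 215.0], 0.64)]
scene slot_corner [([283.6, 213.1], 0.69)]
scene lid_edge [([314.8, 184.4], 0.63)]
top ball_knob [([264.9, 226.7], 0.38)]
top slot_corner [([268.8, 214.4], 0.74)]
top lid_edge [([308.7, 199.7], 0.69)]
```

View pics/wrist2.png

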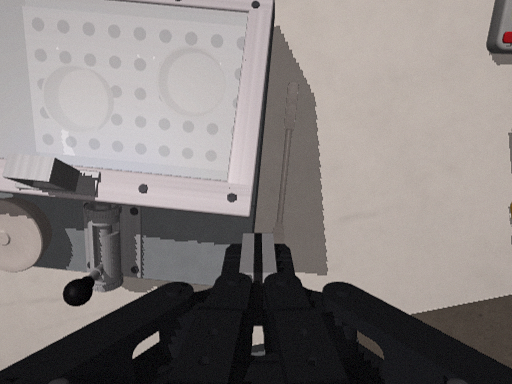

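View pics/scene2.png

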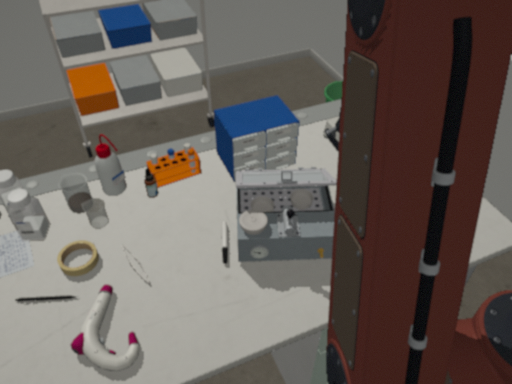

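```bash
python3 -c "
from h import *; from bench import robot
print(robot.state()['q'].round(3)); z=np.load('w2.npz'); print({k:z[k].round(3) for k in z})"
```

```text
[-0.275  0.315 -0.114  1.142  0.049  3.141]
{'fx': np.float64(341.042), 'cx': np.float64(257.636), 'cy': np.float64(188.038), 'fy': np.float64(341.042), 'extrinsics': array([[-2.69000e-01,  9.27000e-01,  2.63000e-01,  6.06269e+02],
       [-9.62000e-01, -2.45000e-01, -1.22000e-01, -8.65240e+01],
       [-4.90000e-02, -2.86000e-01,  9.57000e-01,  3.76843e+02],
       [ 0.00000e+00,  0.00000e+00,  0.00000e+00,  1.00000e+00]])}
```

```bash
sed -i 's/Rt=R.from_matrix.*/Rt=R.from_matrix(np.array([[-sn,c,0],[c,sn,0],[0,0,-1]]))/' h.py
python3 -m inch '[0,0,0,0,0,-0.1,1, 0,0,0,0,0,-0.1,1, 0,0,0,0,0,-0.1,1, 0,0,0,0,0,-0.1,1, 0,0,0,0,0,-0.1,1]' >/dev/null
python3 -m inch '[0,0,0,0,0,-0.1,1, 0,0,0,0,0,-0.1,1, 0,0,0,0,0,-0.1,1, 0,0,0,0,0,-0.1,1, 0,0,0,0,0,-0.06,1]' 
python3 -c "
from h import *; from bench import robot
need(robot,lidp(149,-75,.484)+np.array([-2,0,60])); here(robot)"
```

```text
t: 5.8
ee_pos: [537.4, -59.3, 233.7]
orientation: [0.833, 0.553, 0.018, -0.016]
force: [0.0, 0.1, 0.3]
width: -0.1
t 5.8 shift units [ 2.84 -0.01  0.46] turn units [-0.004 -0.032 -0.027] F [0.  0.1 0.3] w -0.1
cab pos [ -17.9 -132.1  233.7] cab F [0.  0.1 0.3] t 5.8
```

```bash

python3 -m inch '[0.9,0,0.1,0,-0.032,-0.027,1, 0.9,0,0.1,0,0,0,1, 0.9,0,0,0,0,0,1, 0,0,0,0,0,0,1]' 
python3 - <<'E'
from h import *; from bench import robot
z=np.load('w2.npz'); CAM['wrist']=(float(z['fx']),float(z['cx']),float(z['cy']),z['extrinsics'][:3])
for P in [(-108,0,159),(-66,0,115),lidp(160,-123,.484)]: print(proj('wrist',c2w(V,P)).round(1))
exec(open('fit.py').read().split('r=least')[0])
obs+=[('wrist',(-108,0,159),(77.5,291.5)),('wrist',(-66,0,115),(104.5,222)),('wrist',('L',160,-1),(253,215))]
r=least_squares(res,[600,58,-.36,.48,123],loss='soft_l1',x_scale=[10,10,.1,.1,10]); print(r.x.round(3)); print(res(r.x,True).round(1))
need(robot,lidp(149,-75,.484)+np.array([-2,0,60])); here(robot)
import cv2
p=robot.snapshot('wrist'); cv2.imwrite('pics/wrist3.png',p['pixels'])
np.savez('w3.npz',**{k:p[k] for k in('fx','cx','cy','fy','extrinsics')})
for k in('ball_knob','slot_corner','lid_edge'):
        print(k,[(r['pixel'],round(r['score'],2)) for r in robot.mark_of(p,k)[:2]])
E
```

```text
t: 6.2
ee_pos: [557.7, -7.4, 230.5]
orientation: [0.823, 0.568, -0.001, -0.003]
force: [0.3, 0.2, 0.5]
width: -0.0
[ 78.3 295.2]
[103.8 221.9]
[246.6 213.9]
[ 6.00924e+02  5.68510e+01 -3.66000e-01  4.75000e-01  1.25410e+02]
[[-0.7 -1.4]
 [ 0.7 -1.3]
 [-1.   1.8]
 [-0.5  1. ]
 [-0.1  0.3]
 [-0.3 -2.5]
 [ 0.6 -1.1]
 [ 0.1  0.4]
 [-0.2  1.1]
 [ 1.6 -0.5]
 [ 0.4 -0.1]
 [ 1.3  0.7]
 [-0.4 -0.5]
 [ 1.8  1.1]
 [ 1.1  2.9]
 [-0.2 -0.8]
 [-1.4 -0.2]]
t 6.2 shift units [0.07 0.06 0.16] turn units [-0.004 -0.001 -0.002] F [0.3 0.2 0.5] w -0.0
cab pos [-17.1 -76.3 230.5] cab F [0.2 0.2 0.5] t 6.2
ball_knob [([110.3, 79.7], 0.7)]
slot_corner [([187.1, 79.3], 0.93)]
lid_edge [([264.6, 204.6], 0.6)]
```

View pics/wrist3.png

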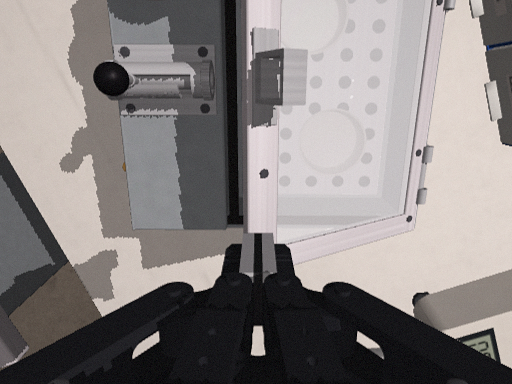

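```bash

python3 -m inch '[0,0,0.8,0,0,0,1, 0,0,0.8,0,0,0,1, 0,0,0.8,0,0,0,1, 0,0,0.4,0,0,0,1, 0,0,0.3,0,0,0,1]' 
python3 -c "
from h import *; from bench import robot
here(robot)"
```

```text
t: 6.9
ee_pos: [556.8, -9.4, 168.4]
orientation: [0.824, 0.567, -0.001, -0.003]
force: [0.1, 0.3, 1.3]
width: 0.0
cab pos [-17.3 -78.5 168.4] cab F [-0.   0.3  1.3] t 6.9
```

```bash

python3 -m inch '[0,-0.15,0.5,0,0,0,1, 0,-0.15,0.5,0,0,0,1, 0,-0.13,0.5,0,0,0,1, 0,-0.1,0.5,0,0,0,1, 0,-0.05,0.5,0,0,0,1]' 
python3 -c "
from h import *; from bench import robot
here(robot)"
python3 -m inch '[0,-0.05,0.5,0,0,0,1, 0,0,0.4,0,0,0,1, 0,0,0,0,0,0,1]' 
python3 - <<'E'
from h import *; from bench import robot
here(robot)
import cv2
p=robot.snapshot('wrist'); cv2.imwrite('pics/wrist4.png',p['pixels'])
E
```

```text
t: 7.4
ee_pos: [545.5, -4.4, 117.8]
orientation: [0.823, 0.568, -0.001, -0.003]
force: [-1.1, 0.1, 2.2]
width: -0.1
cab pos [-29.7 -77.8 117.8] cab F [-1.  -0.2  2.2] t 7.4
t: 7.7
ee_pos: [544.3, -4.1, 99.4]
orientation: [0.823, 0.567, -0.002, -0.003]
force: [-0.6, 0.4, 0.1]
width: -0.3
cab pos [-30.9 -78.   99.4] cab F [-0.7  0.1  0.1] t 7.7
```

View pics/wrist4.png

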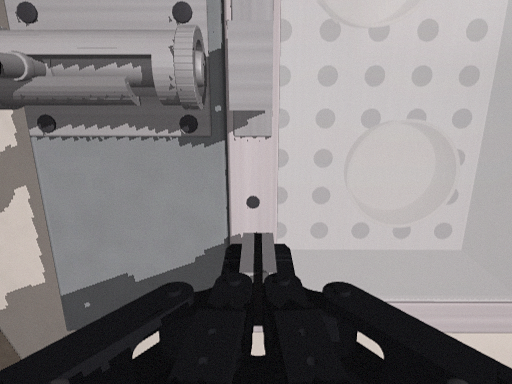

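```bash

python3 -m inch '[0,0,0.1,0,0,0,1, 0,0,0.1,0,0,0,1]' 
python3 -m inch '[0,0,0.1,0,0,0,1, 0,0,0.05,0,0,0,1]' 
```

```text
t: 7.95
ee_pos: [545.6, -4.4, 97.7]
orientation: [0.823, 0.567, -0.001, -0.002]
force: [-8.3, 0.8, 30.9]
width: 0.0
t: 8.15
ee_pos: [545.7, -4.4, 97.5]
orientation: [0.823, 0.567, -0.0, -0.001]
force: [-16.7, 1.6, 52.4]
width: -0.6
```

```bash

python3 -m inch '[0,0,-0.5,0,0,0,1, 0,0,-1,0,0,0,1, 0,-0.9,-1,0,0,0,1, 0,-1,-1,0,0,0,1, 0,-1,-1,0,0,0,1]' 
python3 - <<'E'
from h import *; from bench import robot
V=[600.8,57.2,-.364]
need(robot,[-150,0,152],V=V);here(robot,V)
import cv2
p=robot.snapshot('wrist'); cv2.imwrite('pics/wrist5.png',p['pixels'])
CAM['wrist']=(p['fx'],p['cx'],p['cy'],p['extrinsics'][:3])
for P in [(-108,0,159),(-66,0,115),(-48,0,129),(-125,-125,98)]: print(proj('wrist',c2w(V,P)).round(1))
for k in('ball_knob','slot_corner','lid_edge'):
        print(k,[(r['pixel'],round(r['score'],2)) for r in robot.mark_of(p,k)[:2]])
E
```

```text
t: 8.65
ee_pos: [490.7, 16.3, 184.9]
orientation: [0.823, 0.567, -0.001, -0.002]
force: [1.0, 0.2, 0.5]
width: 0.2
t 8.65 shift units [ 3.87 -3.07  1.67] turn units [-0.003 -0.001 -0.   ] F [1.  0.2 0.5] w 0.2
cab pos [-88.4 -77.4 184.9] cab F [0.9 0.5 0.5] t 8.65
[215.6  73.6]
[295.3  76.2]
[330.3  75.5]
[208.8 252.8]
ball_knob [([221.4, 73.4], 0.86)]
slot_corner [([291.8, 75.4], 0.93)]
lid_edge [([336.2, 188.7], 0.55)]
```

View pics/wrist5.png

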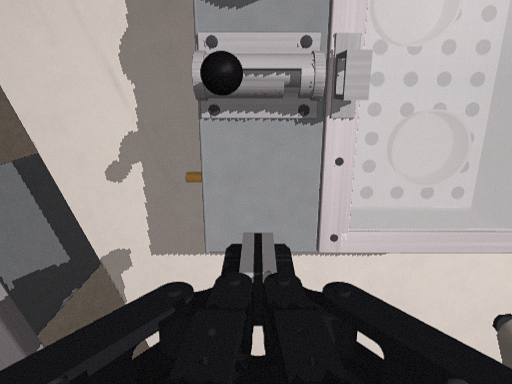

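```bash

python3 -m inch '[0,-1,0,0,0,0,1, 0,-1,0,0,0,0,1, 0.9,-1,0.4,0,0,0,1, 1,0,0.5,0,0,0,1, 1,0,0.4,0,0,0,1]' >/dev/null
python3 -m inch '[0.9,0,0.35,0,0,0,1, 0,0,0,0,0,0,1]' 
python3 - <<'E'
from h import *; from bench import robot
V=[600.8,57.2,-.364]
need(robot,[-150,0,152],V=V);here(robot,V)
import cv2
p=robot.snapshot('wrist'); cv2.imwrite('pics/wrist6.png',p['pixels'])
E
```

```text
t: 9.55
ee_pos: [462.3, 109.8, 149.7]
orientation: [0.823, 0.568, -0.002, -0.003]
force: [0.1, 0.0, 0.0]
width: 0.1
t 9.55 shift units [ 0.01 -0.09 -0.11] turn units [-0.005 -0.     0.001] F [0.1 0.  0. ] w 0.1
cab pos [-148.1   -0.2  149.7] cab F [0.1 0.1 0. ] t 9.55
```

View pics/wrist6.png

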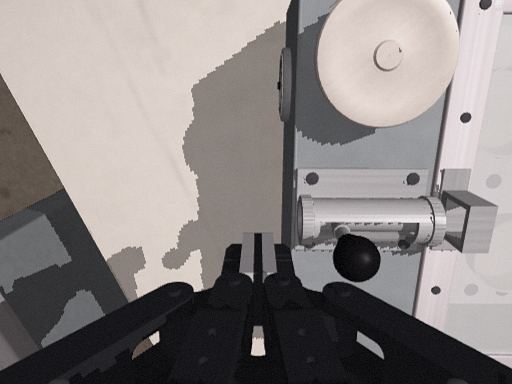

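```bash

python3 -m inch '[0,0.5,0,0,0,0,1, 0,0.3,0,0,0,0,1, 0,0.2,0,0,0,0,1, 0,0.2,0,0,0,0,1]' 
python3 -m inch '[0,0.3,0,0,0,0,1, 0,0.3,0,0,0,0,1, 0,0.3,0,0,0,0,1, 0,0.3,0,0,0,0,1]' 
python3 -c "
from h import *; from bench import robot
V=[600.8,57.2,-.364]
here(robot,V)"
```

```text
t: 10.0
ee_pos: [484.2, 99.7, 151.3]
orientation: [0.824, 0.567, -0.002, -0.003]
force: [-3.9, 0.6, 2.4]
width: -0.4
t: 10.4
ee_pos: [507.2, 91.4, 151.2]
orientation: [0.823, 0.567, -0.001, -0.003]
force: [-4.7, 1.2, 4.7]
width: -0.1
cab pos [-99.6  -1.4 151.2] cab F [-4.8 -0.6  4.7] t 10.4
```

```bash

python3 -m inch '[0,0.2,0,0,0,0,1, 0,0.1,0,0,0,0,1, 0,0,0,0,0,0,1]' 
python3 - <<'E'
from h import *; from bench import robot
V=[600.8,57.2,-.364]
here(robot,V)
import cv2
p=robot.snapshot('wrist'); cv2.imwrite('pics/wrist7.png',p['pixels'])
E
```

```text
t: 10.7
ee_pos: [513.0, 89.3, 151.1]
orientation: [0.823, 0.567, -0.001, -0.002]
force: [-1.3, 1.0, 1.0]
width: -0.2
cab pos [-93.4  -1.2 151.1] cab F [-1.5  0.4  1. ] t 10.7
```

View pics/wrist7.png

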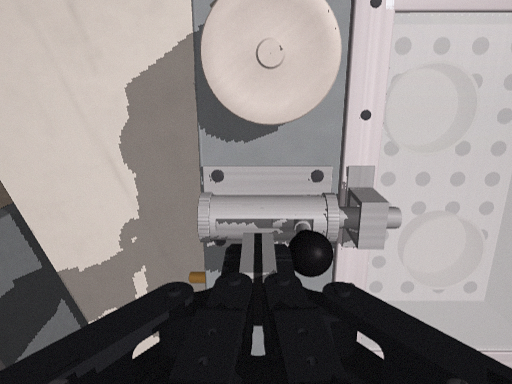

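```bash

python3 -m inch '[0,0.1,0,0,0,0,1, 0,0.1,0,0,0,0,1]' 
python3 -m inch '[0,0.1,0,0,0,0,1, 0,0,0,0,0,0,1]' 
python3 -c "
from h import *; from bench import robot
V=[600.8,57.2,-.364]
here(robot,V)"
```

```text
t: 10.95
ee_pos: [515.5, 88.4, 150.9]
orientation: [0.823, 0.568, -0.002, -0.003]
force: [-7.5, 2.7, 3.5]
width: 0.1
t: 11.15
ee_pos: [515.9, 88.2, 150.8]
orientation: [0.823, 0.568, -0.003, -0.004]
force: [-10.2, 4.0, 6.2]
width: -0.0
cab pos [-90.4  -1.3 150.8] cab F [-11.    0.1   6.2] t 11.15
```

```bash

python3 -m inch '[0,-0.4,0,0,0,0,1, 1,-0.2,0,0,0,0,1, 0.8,0,0,0,0,0,1, 0,0.8,0,0,0,0,1, 0,0.8,0.2,0,0,0,1]'
python3 - <<'E'
from h import *; from bench import robot
V=[600.8,57.2,-.364]
here(robot,V); need(robot,[-66,33,138],V=V)
import cv2
p=robot.snapshot('wrist'); cv2.imwrite('pics/wrist8.png',p['pixels'])
E
```

```text
t: 11.65
ee_pos: [550.9, 114.8, 147.5]
orientation: [0.823, 0.568, -0.0, -0.002]
force: [0.9, 0.6, -1.1]
width: -0.1
cab pos [-67.1  36.  147.5] cab F [ 0.6  0.9 -1.1] t 11.65
t 11.65 shift units [-0.15  0.06  0.48] turn units [-0.002 -0.001  0.001] F [ 0.9  0.6 -1.1] w -0.1
```

View pics/wrist8.png

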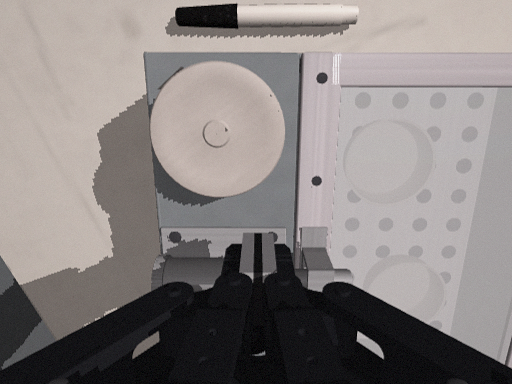

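```bash

python3 -m inch '[-0.3,0.05,0.4,0,0,0,1, -0.3,0,0,0,0,0,1, -0.2,0,0,0,0,0,1, -0.2,0,0,0,0,0,1]'
python3 -m inch '[-0.3,0,0,0,0,0,1, -0.3,0,0,0,0,0,1, -0.3,0,0,0,0,0,1]'
python3 -c "
from h import *; from bench import robot
V=[600.8,57.2,-.364]
here(robot,V)"
```

```text
t: 12.1
ee_pos: [542.6, 94.7, 139.1]
orientation: [0.823, 0.567, -0.001, -0.003]
force: [-0.6, 1.8, -0.2]
width: -0.2
t: 12.4
ee_pos: [536.9, 77.6, 139.2]
orientation: [0.823, 0.567, -0.001, -0.002]
force: [1.0, 1.3, 0.9]
width: 0.5
cab pos [-67.   -3.7 139.2] cab F [0.5 1.6 0.9] t 12.4
```

```bash

python3 -m inch '[-0.3,0,0,0,0,0,1, -0.2,0,0,0,0,0,1, -0.1,0,0,0,0,0,1]'
python3 - <<'E'
from h import *; from bench import robot
V=[600.8,57.2,-.364]
here(robot,V)
import cv2
for n in('scene','top'):
    p=robot.snapshot(n); cv2.imwrite(f'pics/{n}9.png',cv2.resize(p['pixels'][150:270,200:360],(640,480),interpolation=cv2.INTER_CUBIC))
E
```

```text
t: 12.7
ee_pos: [532.5, 66.5, 139.0]
orientation: [0.823, 0.567, -0.001, -0.003]
force: [1.5, 2.8, -0.2]
width: 0.1
cab pos [-67.1 -15.7 139. ] cab F [ 0.3  3.2 -0.2] t 12.7
```

View pics/scene9.png

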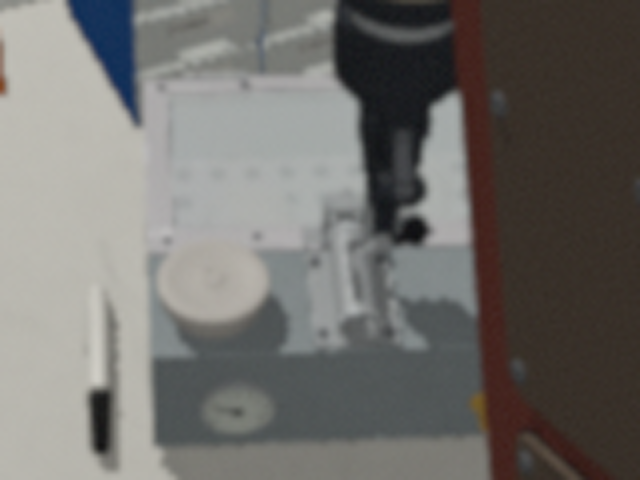

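View pics/top9.png

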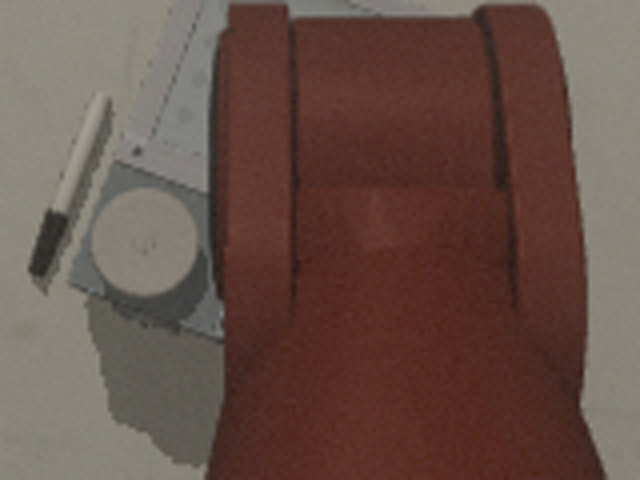

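```bash

python3 -m inch '[0.3,0,0,0,0,0,1, 0,0,-1,0,0,0,1, -0.9,0,-0.6,0,0,0,1, -0.9,0,0,0,0,0,1, 0,0,0,0,0,0,1]'
python3 -c "
from h import *; from bench import robot
V=[600.8,57.2,-.364]
need(robot,[-66,-44,132.5],V=V)
here(robot,V)"
```

```text
t: 13.3
ee_pos: [521.8, 37.6, 171.3]
orientation: [0.824, 0.567, -0.002, -0.002]
force: [0.0, 0.9, 0.4]
width: 0.1
t 13.3 shift units [0.12 0.05 1.94] turn units [-0.004  0.    -0.001] F [0.  0.9 0.4] w 0.1
cab pos [-66.9 -46.5 171.3] cab F [-0.3  0.8  0.4] t 13.3
```

```bash

python3 -m inch '[0.1,0,0.5,0,0,0,1, 0,0,0.4,0,0,0,1, 0,0,0.2,0,0,0,1]'
python3 -m inch '[0,0,0.2,0,0,0,1, 0,0,0.2,0,0,0,1]'
python3 -m inch '[0,0,0.1,0,0,0,1, 0,0,0.1,0,0,0,1]'
python3 -c "
from h import *; from bench import robot
V=[600.8,57.2,-.364]
here(robot,V)"
```

```text
t: 13.6
ee_pos: [522.0, 41.2, 147.4]
orientation: [0.823, 0.568, -0.002, -0.003]
force: [-1.7, -2.7, 4.1]
width: 0.5
t: 13.8
ee_pos: [522.6, 40.7, 140.5]
orientation: [0.823, 0.568, -0.002, -0.002]
force: [-0.7, -2.2, 3.3]
width: -0.3
t: 14.0
ee_pos: [522.7, 40.7, 136.8]
orientation: [0.823, 0.567, -0.001, -0.003]
force: [-1.0, -1.1, 1.8]
width: 0.3
cab pos [-67.1 -43.3 136.8] cab F [-0.6 -1.3  1.8] t 14.0
```

```bash

python3 -m inch '[0,0,0.1,0,0,0,1, 0,0,0.1,0,0,0,1]'
python3 -m inch '[0,0,0.07,0,0,0,1, 0,0,0,0,0,0,1]'
```

```text
t: 14.2
ee_pos: [522.7, 40.7, 132.9]
orientation: [0.823, 0.567, -0.001, -0.002]
force: [-0.4, -1.5, 1.9]
width: -0.2
t: 14.4
ee_pos: [522.7, 40.5, 131.8]
orientation: [0.823, 0.567, -0.001, -0.002]
force: [-1.9, -1.2, 4.4]
width: 0.2
```

```bash

python3 -m inch '[0,0,0.05,0,0,0,1, 0,0,0,0,0,0,1]'
python3 -m inch '[0,0,0.05,0,0,0,1, 0,0,0,0,0,0,1]'
```

```text
t: 14.6
ee_pos: [522.8, 40.4, 131.2]
orientation: [0.823, 0.567, -0.001, -0.002]
force: [-3.2, -3.2, 9.9]
width: 0.0
t: 14.8
ee_pos: [522.9, 40.2, 130.7]
orientation: [0.823, 0.567, -0.001, -0.002]
force: [-5.1, -2.9, 14.9]
width: 0.2
```

```bash

python3 -m inch '[0,0,-0.5,0,0,0,1, 0,0,-1,0,0,0,1, 0,0,-1,0,0,0,1, 0,0,-1,0,0,0,1, -0.8,0,-0.8,0,0,0,1]'
python3 -m inch '[-1,-0.5,0,0,0,0,1, -1,-0.5,0,0,0,0,1, -1,-0.5,0,0,0,0,1, -1,-0.5,0,0,0,0,1, 0,0,0,0,0,0,1]'
python3 - <<'E'
from h import *; from bench import robot
V=[600.8,57.2,-.364]
here(robot,V)
import cv2
p=robot.snapshot('wrist'); cv2.imwrite('pics/wrist10.png',p['pixels'])
CAM['wrist']=(p['fx'],p['cx'],p['cy'],p['extrinsics'][:3])
for th in(1.0,1.2,1.4): print(th,proj('wrist',c2w(V,(-66,-44*np.sin(th),115+44*np.cos(th)))).round(1))
p=robot.snapshot('scene'); cv2.imwrite('pics/scene10.png',cv2.resize(p['pixels'][150:270,200:360],(640,480),interpolation=cv2.INTER_CUBIC))
for th in(1.0,1.2,1.4): print(th,proj('scene',c2w(V,(-66,-44*np.sin(th),115+44*np.cos(th)))).round(1))
print(robot.mark_of(p,'ball_knob')[:1])
E
```

```text
t: 15.3
ee_pos: [518.0, 26.5, 216.8]
orientation: [0.823, 0.568, -0.001, -0.002]
force: [0.1, -0.6, 0.5]
width: 0.4
t: 15.8
ee_pos: [450.0, -35.9, 215.9]
orientation: [0.824, 0.567, -0.002, -0.003]
force: [-0.2, -0.1, 0.3]
width: 0.3
cab pos [-107.8 -140.7  215.9] cab F [-0.1 -0.2  0.3] t 15.8
1.0 [328.2  29.7]
1.2 [325.4  38.8]
1.4 [322.8  44.5]
1.0 [303.4 206.4]
1.2 [304.7 208.6]
1.4 [305.4 210.9]
[{'pixel': [305.4, 214.4], 'score': 0.42}]
```

View pics/wrist10.png

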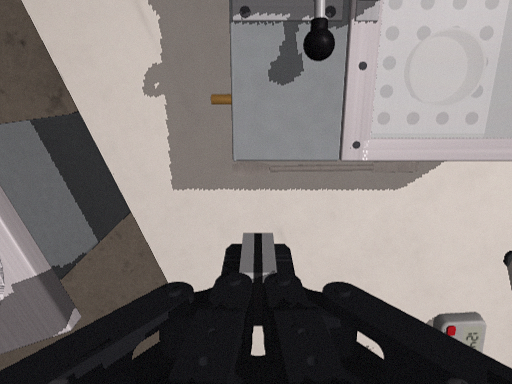

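View pics/scene10.png

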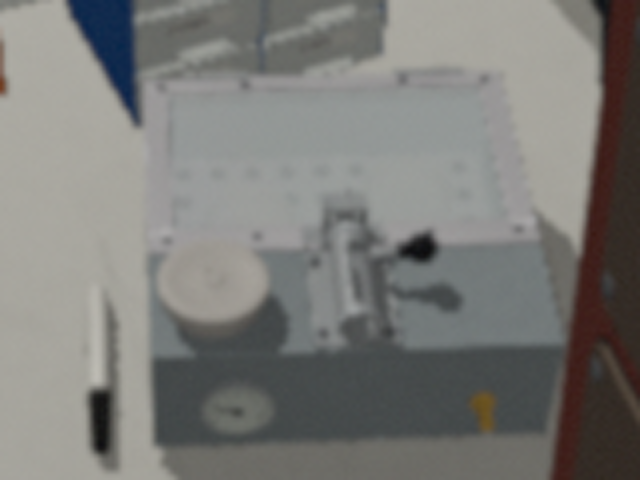

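```bash
python3 -c "
from bench import robot
print(robot.finish_job())"
```

```text
the job is handed in; nothing more can be done
None
```

The cabinet is closed up and the job was handed in at about 16 s. No verdict was reported, so what follows is my own reading of the forces and pictures.

- **Lid:** I pressed the front frame down with the shut fingertips until it met its stop. The tip stood at z = 97.5 mm, against 98 mm for a flush lid. I pressed harder than needed there, reaching about 52 N downward before lifting.
- **Bolt:** I pushed the knob along its slot to the far end, where the force rose to about 11 N. Wrist pictures taken just before that stop and just after I came away show the nose through the keeper.
- **Knob:** I tipped it sideways with the fingertips, then pressed it down from above to the end of the short leg at about 15 N. In the last wrist picture it sits at pixel (319, 43). I would expect (323, 44.5) at 1.4 rad and (325, 39) at 1.2 rad, so it is well down.
- **Scene camera:** The knob detector gave row 214 where I expected 211 for 1.4 rad. It scored only 0.42, and the difference is within the fit error.
- **Other things:** The last scene picture shows the lid shut and the dish and pen where they stood. I never went near the spatula, but I did not check its position at the end. The gripper was clear of everything at hand-in, with wrist force about 0.3 N.

One approach to the lid ran the last joint into its limit (3.141 rad) and left the tool slightly tilted. I turned the tool a quarter turn the other way and carried on from there.

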